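# Find the spacer that fits the icon frame

## Task

The panel lying in the face-down picture frame has a gap along one side: find, by trying them slowly and gently, without forcing, which of the three beech spacers fits it snugly (the thickest one that slides in). Lower that one right down to the bottom of the gap, slide it along under the brass corner plate until it meets the end of the gap, and leave it there; the other two spacers must stand in the rack at the end. Do not disturb the other things on the counter.

Things in the scene. Friction and masses are not known exactly. Their poses are not given: they have to be found in the camera images.
- frame: Deep picture frame lying face down, fixed, 210 (x) by 240 (y) by 26 mm high, gilt sides, wood top; origin under its centre, z up. Inside floor at z = 4 mm. A plywood panel in it (top at z = 22) is pinned and does not move; between it and the inner face of the -x side (x = -85) an open gap runs along y from -102 to +102. Hard and stiff: spacers must touch it slowly, peaks under 60 N.
- gap_end (a point): End of the gap: frame point x = -85, y = +102, z = 4 mm, in the corner of the gap's floor and the inner face of the -x side, under the brass plate; axes as the frame's. The gap has parallel upright sides; its width (from x = -85 towards +x, to the panel) is unknown and differs each time, between 12.6 and 20.8 mm.
- plate (a point): Near (-y) edge of the brass corner plate, over the gap, on its underside: frame point x = -77, y = +88, z = 26 mm; axes as the frame's. The plate is 3 mm thick and covers the gap from here to its end, so a spacer cannot be put in there from above: the blade of a seated one (top at z = 23) slides under it, 14 mm deep, to the gap's end (spacer middle then at y = +70, its point at z = 56).
- rack: Dark red open wooden rack, fixed, 125 (x) by 84 (y) by 32 mm high; origin under its centre, z up. Three compartments side by side along x, centred at x = -40, 0, +40 mm, each 35 by 74 mm inside, walls 5 mm, floor at z = 5. Each holds one spacer at the start, in any order, centred, its axes parallel to the rack's.
- thin_grip (a point): thin beech spacer, tab topped blue: upright T, 12 mm thick (x) throughout. Blade 64 long (y), 19 high, foot bevelled 2 mm at 45 degrees on both broad sides; grip tab 30 wide (y) rises from mid-blade to 72 above the foot. Site: tab centre line, 52 above the foot; z up. Same either way round. Loose, 26 g, stands in the rack at the start.
- mid_grip (a point): middle beech spacer, tab topped yellow: upright T, 15 mm thick (x) throughout. Blade 64 long (y), 19 high, foot bevelled 2 mm at 45 degrees on both broad sides; grip tab 30 wide (y) rises from mid-blade to 72 above the foot. Site: tab centre line, 52 above the foot; z up. Same either way round. Loose, 33 g, stands in the rack at the start.
- thick_grip (a point): thick beech spacer, tab topped red: upright T, 18 mm thick (x) throughout. Blade 64 long (y), 19 high, foot bevelled 2 mm at 45 degrees on both broad sides; grip tab 30 wide (y) rises from mid-blade to 72 above the foot. Site: tab centre line, 52 above the foot; z up. Same either way round. Loose, 40 g, stands in the rack at the start.
- jar: small amber glass storage jar, 60 mm across, 85 high, on the counter; origin under its centre
- mug: white mug, 76 mm across, 85 high, handle to its own +y; origin under its centre
- screwdriver: screwdriver lying on the counter; origin under its middle, it lies along its own x
- hammer: hammer lying on the counter; origin under its middle, it lies along its own x
- candlecup: brass candle holder, 72 mm across, 70 high; origin under its centre
- glue: white glue bottle, 48 mm across, 120 high; origin under its centre
Things that resemble listed ones, but are neither listed nor needed, are in the scene too. Leave any turquoise look-alike of the part that bears thick_grip alone.

How it is judged:
At the end, for the whole second after the job is handed in: The thickest spacer that slides into the gap (its play in the gap under about 3.6 mm) stands in the gap, upright, down on its floor (within 2.5 mm) and against the gap's end under the brass plate (within 6 mm), at rest; the other two stand in the rack ((((x of panel_c0 in the frame of frame between 0.0032 and 0.0076 m and y of thin_grip in the frame of frame between 0.064 and 0.074 m and z of thin_grip in the frame of frame between 0.053 and 0.0585 m and x of thin_grip in the frame of frame between -0.082 and -0.073 m and angle between thin_grip's own z axis and vertical below 0.2 rad and linear speed of thin below 0.02 m/s) and (x of mid_grip in the frame of rack between -0.06 and 0.06 m and y of mid_grip in the frame of rack between -0.03 and 0.03 m and z of mid_grip in the frame of rack between 0.04 and 0.063 m and angle between mid_grip's own z axis and vertical below 0.6 rad) and (x of thick_grip in the frame of rack between -0.06 and 0.06 m and y of thick_grip in the frame of rack between -0.03 and 0.03 m and z of thick_grip in the frame of rack between 0.04 and 0.063 m and angle between thick_grip's own z axis and vertical below 0.6 rad)) or ((x of panel_c0 in the frame of frame between 0.0062 and 0.0106 m and y of mid_grip in the frame of frame between 0.064 and 0.074 m and z of mid_grip in the frame of frame between 0.053 and 0.0585 m and x of mid_grip in the frame of frame between -0.0805 and -0.0715 m and angle between mid_grip's own z axis and vertical below 0.2 rad and linear speed of mid below 0.02 m/s) and (x of thin_grip in the frame of rack between -0.06 and 0.06 m and y of thin_grip in the frame of rack between -0.03 and 0.03 m and z of thin_grip in the frame of rack between 0.04 and 0.063 m and angle between thin_grip's own z axis and vertical below 0.6 rad) and (x of thick_grip in the frame of rack between -0.06 and 0.06 m and y of thick_grip in the frame of rack between -0.03 and 0.03 m and z of thick_grip in the frame of rack between 0.04 and 0.063 m and angle between thick_grip's own z axis and vertical below 0.6 rad)) or ((x of panel_c0 in the frame of frame between 0.0092 and 0.0136 m and y of thick_grip in the frame of frame between 0.064 and 0.074 m and z of thick_grip in the frame of frame between 0.053 and 0.0585 m and x of thick_grip in the frame of frame between -0.079 and -0.07 m and angle between thick_grip's own z axis and vertical below 0.2 rad and linear speed of thick below 0.02 m/s) and (x of thin_grip in the frame of rack between -0.06 and 0.06 m and y of thin_grip in the frame of rack between -0.03 and 0.03 m and z of thin_grip in the frame of rack between 0.04 and 0.063 m and angle between thin_grip's own z axis and vertical below 0.6 rad) and (x of mid_grip in the frame of rack between -0.06 and 0.06 m and y of mid_grip in the frame of rack between -0.03 and 0.03 m and z of mid_grip in the frame of rack between 0.04 and 0.063 m and angle between mid_grip's own z axis and vertical below 0.6 rad)))); the robot touches nothing.
It fails at once if a spacer is forced: over 60 N between it and the frame or panel (contact force between any of thin, mid, thick and frame above 60 N).
It fails at once if another thing on the counter is disturbed (moved over 20 mm) (distance of any of jar, mug, screwdriver, hammer, candlecup, glue from where it was at the start of the episode above 0.02 m).
It also fails if it takes over 69 s, if anything falls off the work surface, if the arm or the gripper's body presses on something with over 40 N, if the wrist force passes 120 N, or if a joint passes its speed limit or range.

## Robot

A 7-joint arm with a two-finger parallel gripper is mounted at the origin on the work surface. World frame = base frame: x ahead of the robot, y to its left, z up, the work surface at z = 0. Lengths are in m, angles in rad, forces in N, time in s.
With the tool pointing down it reaches from about 0.425 to 0.875 m from the base axis. Payload 4.7 kg.
Tool frame: the origin (TCP) lies at the very end of the fingers, on their centre line; the grasp point (between the pads) lies ctrl.pinch_z behind it (ctrl.pinch_z is the distance from the TCP to the grasp point, in m); x points along the fingers, y is the direction in which the jaws open and shut, and the axes are right-handed (so a half turn about x gives the same grasp; the last joint's range is limited). The gripper opens to 87 mm and grips with 3 to 60 N. Pads are 19 mm wide; open, the fingers measure 117 mm over their backs; the gripper's body (75 mm by 190 mm) begins 51 mm behind the grasp point.
Start: joints at [-1.162, 0.321, -0.07, 1.45, 0.023, 1.371, -0.057], TCP at [0.25, 0.6, 0.223] pointing down, gripper open.
Joint ranges: [-2.86, 2.86], [-0.3, 2.09], [-1.38, 1.24], [0.06, 2.45], [-1.56, 4.7], [0.09, 2.05], [-2.69, 2.69]. Speed limits (rad/s): [2.57, 2.57, 3.14, 3.14, 3.14, 3.14, 3.14].

## Interface

Orientations are given as a rotation vector (axis times angle).
In Python, from bench import get_state, get_image, camera_info, order, ctrl gives the robot as it stands.
- The arm moves only by the tool jog_arm, never from a script. Its arguments are lists of equal length, an entry for each row: "claw": the finger opening in mm, from 0 to 87; "xyz": the shift along the tool's x, y, z in mm, a list of three; "roll": the turn about the tool's x in degrees. In form: {"claw": [claw, ...], "xyz": [[tx, ty, tz], ...], "roll": [roll, ...]}. A call has 1 to 5 rows; each row is the pose to reach, as a shift and turn from the pose measured when the call began, along the tool's axes at that moment; what a row does not reach only later rows make up. A row lasts 1/10 s, in which the tool goes at most 50 mm and 8.59 degrees, less where a joint would pass 70% of its speed; a pose out of reach is approached as far as the arm can. A call with a gripper value outside its range is refused whole. The fingers move at their own pace and stop on an object; "force" is the grip in N (left out, the last holds). Time passes only in rows, so rows that repeat a pose let the fingers close. It gives the time, the measured TCP pose, the force and the opening at its end, in the units of the state.
- get_state(): the state, without advancing time (a new reading comes with each control period).
- get_image(name): name is "scene" or "top" or "wrist"; returns (picture, depth): 420x560x3 uint8, red, green, blue; 420x560 float32, m along the optical axis (not along the pixel's ray), 0 where there is no reading.
- camera_info(name): a dict with "intrinsics" (3x3 intrinsics, pixels), "rvec" (rotation vector, rad) and "tvec" (3), from world to camera coordinates, as OpenCV has them; the wrist camera has in their place "tool_from_camera" (4x4, takes a point from camera to tool coordinates, whose origin is the TCP and whose axes are the tool frame's). Camera axes: x right, y down, z forward; pixel columns grow to the right and rows downward; lengths in m; the calibration is good to about 2 mm. The wrist camera is an equidistant fisheye: a pixel r from the principal point sees the ray r / f radians off the axis. A picture is of the moment at which its call begins: read the wrist's pose just before it. camera_info takes no time and is no camera call.
- order.close_job(): hands the job in, once; it reports no verdict.
The state is a dict: "time": time; "joint_positions": joint angles; "qd": joint speeds; "joint_torque": joint torques, N m; "position": TCP position; "tool_rot": TCP orientation; "ft_force": force on the tool from outside, world axes, zero at the start; "torque": the same for the moment, N m; "grip_width": opening from 0.0 (shut) to 1.0 (fully open).
Only numpy, scipy, OpenCV 4.12 (cv2) and the standard library are available. Lean on these libraries where they do the work, as an engineer would, in place of code of your own. Each camera call takes 0.05 s, during which the arm holds its last target. There are 200 camera calls.

## Working session

There is one attempt and no reset: what is moved stays moved. The work goes in short steps, Python scripts to look and compute and a tool call to move; the robot and the scene stay as the last step left them, time stands still between calls to the robot, and variables do not carry over. Pictures are saved under pics/ and viewed, about 8 in all and at most 12, crops included, and the job is handed in when it is done.

Besides the shell and the picture viewer there is one more tool, called after "Call:" as name([rows], argument=value, ...), one row to a line, values as JSON. jog_arm: Moves the arm, as the interface text tells. Its arguments: {"type":"object","properties":{"claw":{"type":"array"},"xyz":{"type":"array"},"roll":{"type":"array"},"force":{"type":"number"}},"required":["claw","xyz","roll"]}

```bash
mkdir -p pics; cat > h.py <<'E'
import numpy as np, cv2
from scipy.spatial.transform import Rotation as R
from bench import get_state,get_image,camera_info,order,ctrl
def cloud(name):
    """picture, world points (H,W,3) with nan where no depth"""
    s=get_state(); im,d=get_image(name); c=camera_info(name); K=np.array(c['intrinsics'])
    v,u=np.mgrid[:d.shape[0],:d.shape[1]].astype(float)
    x=(u-K[0,2])/K[0,0]; y=(v-K[1,2])/K[1,1]
    if name=='wrist':
        r=np.hypot(x,y)+1e-9; k=np.tan(r)/r
        P=np.stack([x*k*d,y*k*d,d],-1)
        T=np.array(c['tool_from_camera']); P=P@T[:3,:3].T+T[:3,3]
        P=P@R.from_rotvec(s['tool_rot']).as_matrix().T+np.array(s['position'])
    else:
        P=np.stack([x*d,y*d,d],-1)
        Rm=R.from_rotvec(np.ravel(c['rvec'])).as_matrix(); P=(P-np.ravel(c['tvec']))@Rm
    P[d<=0]=np.nan
    return im,P
E
python3 - <<'E'
from h import *
print(get_state()); print(ctrl.pinch_z, camera_info('top'))
for n in('top','scene'):
    im,P=cloud(n); np.savez(n,im=im,P=P); cv2.imwrite(f'pics/{n}1.png',cv2.resize(im[:,:,::-1],(800,600)))
E
```

```text
{'time': 0.0, 'joint_positions': array([-1.16189568,  0.32177483, -0.07010342,  1.45168606,  0.0226206 ,
        1.37077499, -0.05689042]), 'qd': array([ 0.00016482, -0.00053946,  0.00105469,  0.00065444,  0.0002684 ,
        0.0005771 ,  0.00140429]), 'joint_torque': array([ 3.48898520e-04, -4.91287065e+01, -4.03507194e-01, -3.12523484e+01,
       -6.38464233e-02,  4.37293667e-02,  1.90323703e-04]), 'position': array([0.24983609, 0.59947195, 0.22148738]), 'tool_rot': array([ 0.30822125,  1.54877711, -0.31112488]), 'ft_force': array([0.347     , 0.02883421, 0.2167123 ]), 'torque': array([ 0.01678027,  0.01585926, -0.01822076]), 'grip_width': 1.0012524185511071}
0.0187 {'intrinsics': array([[435.67037427,   0.        , 274.63409753],
       [  0.        , 435.67037427, 205.31047804],
       [  0.        ,   0.        ,   1.        ]]), 'rvec': array([ 2.0335798 , -2.18431495,  0.22493795]), 'tvec': array([0.04017888, 0.58798727, 1.36317538])}
```

View pics/top1.png

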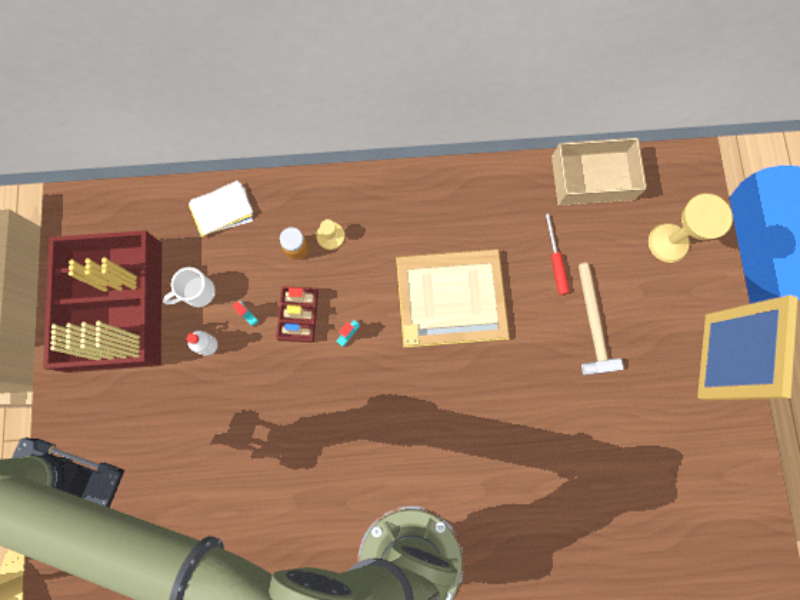

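View pics/scene1.png

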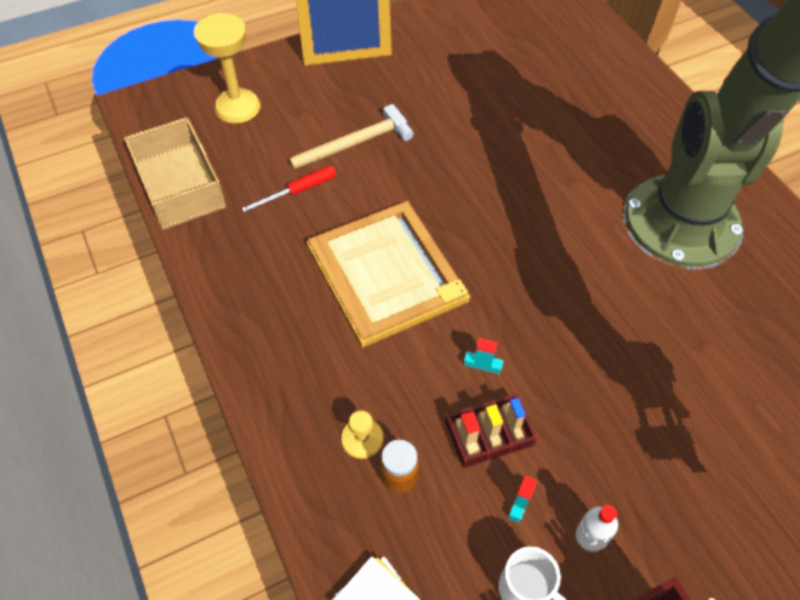

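Top view: the frame is at about (452,298), with its gap on the robot side and the plate at lower left (411,335). The rack is at (297,313), holding red, yellow and blue from far to near. Turquoise decoys stand at (245,313) and (348,333).

```bash
python3 - <<'E'
from h import *
D=np.load('top.npz'); im=D['im'].astype(int); P=D['P']
def box(u0,u1,v0,v1):
    m=np.zeros(im.shape[:2],bool); m[int(v0*.7):int(v1*.7),int(u0*.7):int(u1*.7)]=1; return m
Z=P[...,2]
def rect(m,n):
    q=P[m][:,:2].astype(np.float32)*1000; r=cv2.minAreaRect(q); print(n,len(q),np.round(r[0],1),np.round(r[1],1),round(r[2],2),'z',np.round(np.nanpercentile(Z[m],[5,50,95]),4))
rect(box(385,520,240,355)&(Z>.019)&(Z<.034),'frame')
rect(box(270,325,280,350)&(Z>.024)&(Z<.038),'rack')
r,g,b=im[...,0],im[...,1],im[...,2]
bx=box(270,325,280,350)&(Z>.055)
for n,c in(('red',(r>170)&(g<90)),('yel',(r>170)&(g>150)&(b<90)),('blue',(b>150)&(r<100))):
    m=bx&c; print(n,m.sum(),np.round(np.nanmean(P[m],0)*1000,1))
m=box(385,520,240,355)&(Z<.014)&(Z>-.005); 
rect(m&box(410,500,318,340),'gapfloor')
rect(box(385,430,320,355)&(r>200)&(g>160)&(b<110),'plate')
for n,bb in(('decoyL',(225,262,295,330)),('decoyR',(335,362,315,350)),('jar',(275,310,222,260)),('candle',(315,348,215,252)),('glue',(185,220,328,360)),('mug',(160,217,265,310))):
    m=box(*bb)&(Z>.008); rect(m,n)
E
```

```text
frame 3752 [ 579.3 -139.3] [216.2 244.9] 0.54 z [0.0196 0.0241 0.0301]
rack 376 [565.9 225.1] [ 85.8 126.2] 81.91 z [0.0248 0.0302 0.036 ]
red 16 [604.2 220.4  77.7]
yel 2 [571.6 218.   77.5]
blue 33 [527.4 229.4  78.4]
gapfloor 249 [ 505.5 -142.7] [199.3  36. ] 82.7 z [-0.0003  0.0047  0.0125]
plate 7 [474.  -49.3] [ 6.6 14.9] 22.45 z [0.0111 0.0188 0.0278]
decoyL 123 [580.5 357.4] [76.1 47.9] 22.64 z [0.012  0.0585 0.0759]
decoyR 141 [519.  116.4] [43.2 63.5] 48.23 z [0.0113 0.0407 0.076 ]
jar 333 [745.  230.9] [94.4 62. ] 21.5 z [0.0175 0.0818 0.089 ]
candle 221 [769.9 138.9] [88.7 63.7] 4.42 z [0.0088 0.0245 0.0731]
glue 266 [507.5 435.8] [41.  48.2] 68.67 z [0.0185 0.0799 0.1215]
mug 552 [645.2 495.4] [146.5  90.3] 70.94 z [0.01   0.0508 0.0864]
```

```bash
cat >> h.py <<'E'
def go(xyz_mm,yaw=None):
    """print tool-frame shift (mm) and roll (deg) for TCP target (world mm); yaw = wanted direction of jaw axis (deg, mod 180)"""
    s=get_state(); M=R.from_rotvec(s['tool_rot']).as_matrix(); p=np.array(s['position'])*1000
    d=M.T@(np.array(xyz_mm,float)-p); cur=np.degrees(np.arctan2(M[1,1],M[0,1]))
    roll=0
    if yaw is not None:
        dy=(yaw-cur+90)%180-90; roll=-dy   # tool x points down
    print('tcp',p.round(1),'jaw',round(cur,2),'tilt xdir',M[:,0].round(3),'shift',d.round(1),'roll',round(roll,2),'F',np.round(s['ft_force'],1),'t',round(s['time'],2),'w',round(s['grip_width']*87,1),'q7',round(s['joint_positions'][6],2))
E
python3 - <<'E'
from h import *
print(camera_info('wrist'))
go([540,150,300],82)
E
```

```text
{'intrinsics': array([[325.1922621 ,   0.        , 271.86931577],
       [  0.        , 325.1922621 , 210.36560685],
       [  0.        ,   0.        ,   1.        ]]), 'tool_from_camera': array([[ 3.77275541e-04, -2.77339475e-01,  9.60771915e-01,
        -1.61586210e-01],
       [ 9.99999897e-01, -1.39182260e-04, -4.32856363e-04,
        -6.73292712e-04],
       [ 2.53770563e-04,  9.60771979e-01,  2.77339394e-01,
        -7.64942363e-02],
       [ 0.00000000e+00,  0.00000000e+00,  0.00000000e+00,
         1.00000000e+00]])}
tcp [249.8 599.5 221.6] jaw 67.38 tilt xdir [-0.001 -0.002 -1.   ] shift [ -77.9 -303.5  440.7] roll -14.62 F [-0.7 -0.4  0.6] t 0.1 w 86.7 q7 -0.06
```

Call:
jog_arm([
  [-10, -28, 40],
  [-10, -56, 80],
  [-10, -84, 120],
  [-10, -112, 160],
  [-10, -140, 200],
], claw=[87, 87, 87, 87, 87], roll=[-4, -8, -14, -14, -14])

```text
time: 0.6
position: [0.3813, 0.3914, 0.2315]
tool_rot: [0.116, 1.568, -0.12]
ft_force: [-0.2, -0.2, 0.9]
grip_width: 0.996
```

```bash
python3 -c "
from h import *
go([540,222,170],83)"
```

```text
tcp [381.3 391.4 231.5] jaw 81.39 tilt xdir [-0.001 -0.002 -1.   ] shift [  61.6 -143.6  182.3] roll -1.61 F [-0.2 -0.2  0.9] t 0.6 w 86.6 q7 0.58
```

Call:
jog_arm([
  [15, -30, 38],
  [30, -60, 76],
  [45, -90, 114],
  [60, -120, 152],
  [62, -144, 182],
], claw=[87, 87, 87, 87, 87], roll=[-1.6, -1.6, -1.6, -1.6, -1.6])

```text
time: 1.1
position: [0.5397, 0.2188, 0.1674]
tool_rot: [0.094, 1.572, -0.1]
ft_force: [0.7, 0.3, 0.2]
grip_width: 0.998
```

Call:
jog_arm([
  [0, 0, 0],
], claw=[87], roll=[0])

```text
time: 1.2
position: [0.5433, 0.2111, 0.1663]
tool_rot: [0.098, 1.571, -0.112]
ft_force: [-0.1, -0.6, 0.0]
grip_width: 1.001
```

```bash
python3 - <<'E'
from h import *
go([540,222,170],83)
im,P=cloud('wrist'); np.savez('w1',im=im,P=P); cv2.imwrite('pics/w1.png',cv2.resize(im[:,:,::-1],(800,600)))
E
```

```text
tcp [543.3 211.1 166.3] jaw 82.34 tilt xdir [-0.003 -0.008 -1.   ] shift [-3.8 10.4 -4.8] roll -0.66 F [-0.1 -0.6  0. ] t 1.2 w 87.1 q7 1.06
```

View pics/w1.png

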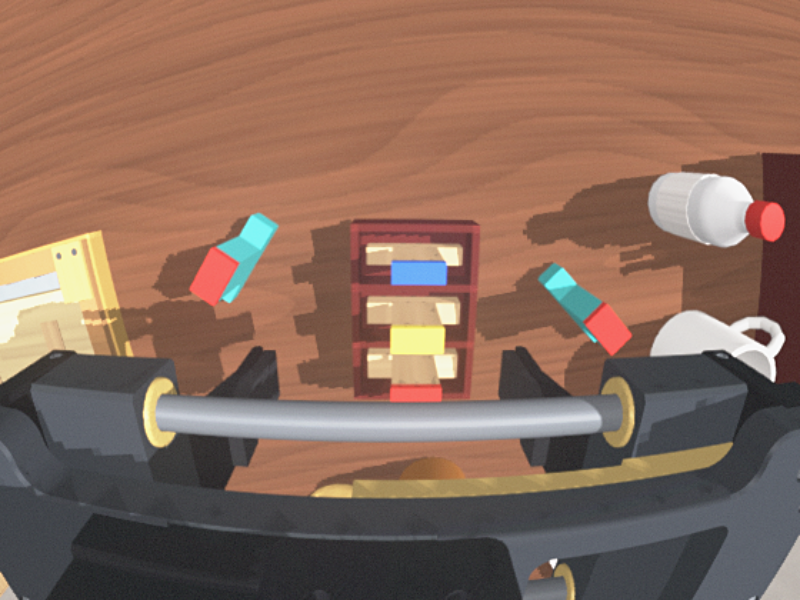

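Wrist view: the rack spans (350–478, 222–398), with blue at (418,272), yellow at (417,340) and red at (415,393). The decoys are at (235,258) and (590,312), and the frame's plate corner is at (70,255).

```bash
cat >> h.py <<'E'
def tops(im,P,zmin=.06):
    r,g,b=[im[...,i].astype(int) for i in range(3)]; out={}
    for n,c in(('red',(r>170)&(g<90)&(b<100)),('yel',(r>170)&(g>160)&(b<120)),('blue',(b>170)&(r<120))):
        m=c&(P[...,2]>zmin)&(P[...,2]<.16); m=cv2.morphologyEx(m.astype(np.uint8),cv2.MORPH_OPEN,np.ones((3,3)))
        k,l,st,ce=cv2.connectedComponentsWithStats(m)
        for i in range(1,k):
            if st[i,4]<80: continue
            q=P[l==i]; q=q[np.abs(q[:,2]-np.median(q[:,2]))<.004]*1000
            rc=cv2.minAreaRect(q[:,:2].astype(np.float32)); print(n,st[i,4],ce[i].round(),'med',np.median(q,0).round(1),'rect',np.round(rc[0],1),np.round(rc[1],1),round(rc[2],1))
E
python3 - <<'E'
from h import *
D=np.load('w1.npz'); im,P=D['im'],D['P']; tops(im,P)
Z=P[...,2]; m=np.zeros(Z.shape,bool); m[152:278,240:338]=1; m&=(Z>.026)&(Z<.036)
q=P[m]*1000; r=cv2.minAreaRect(q[:,:2].astype(np.float32)); print('rack',m.sum(),np.round(r[0],1),np.round(r[1],1),round(r[2],2),np.median(q[:,2]))
E
```

```text
red 123 [529. 146.] med [502.1 430.2 112.5] rect [501.3 431.8] [ 3.9 13.6] 45.1
blue 598 [293. 191.] med [525.  228.7  76.4] rect [525.1 228.7] [29.7 12.1] 82.8
rack 2973 [564.  223.4] [ 85.  123.6] 82.03 31.23022348778562
```

```bash
python3 -c "
from h import *
go([500,-135,140],90)"
```

```text
tcp [541.3 214.  166.1] jaw 82.51 tilt xdir [-0.005 -0.007 -1.   ] shift [  28.7 -351.2    4.7] roll -7.49 F [-1.7 -0.1  0.1] t 1.25 w 86.9 q7 1.05
```

Call:
jog_arm([
  [0, -50, 0],
  [0, -100, 0],
  [8, -150, 2],
  [18, -200, 4],
  [24, -250, 4],
], claw=[87, 87, 87, 87, 87], roll=[-2, -4, -6, -7.5, -7.5])

```text
time: 1.75
position: [0.5125, -0.0282, 0.1443]
tool_rot: [-0.007, 1.576, -0.002]
ft_force: [1.0, -0.8, 0.8]
grip_width: 1.003
```

Call:
jog_arm([
  [3, -50, 0],
  [6, -100, 0],
  [7, -115, 0],
  [7, -115, 0],
], claw=[87, 87, 87, 87], roll=[0, 0, 0, 0])

```text
time: 2.15
position: [0.5122, -0.1452, 0.138]
tool_rot: [-0.004, 1.576, -0.006]
ft_force: [0.4, -0.5, 0.1]
grip_width: 0.999
```

```bash
python3 - <<'E'
from h import *
go([500,-135,140],90)
im,P=cloud('wrist'); np.savez('w2',im=im,P=P); cv2.imwrite('pics/w2.png',cv2.resize(im[:,:,::-1],(800,600)))
E
```

```text
tcp [ 512.2 -145.2  138. ] jaw 89.95 tilt xdir [-0.005 -0.006 -1.   ] shift [ -2.   10.2 -12.3] roll -0.05 F [ 0.4 -0.5  0.1] t 2.15 w 86.9 q7 1.85
```

View pics/w2.png

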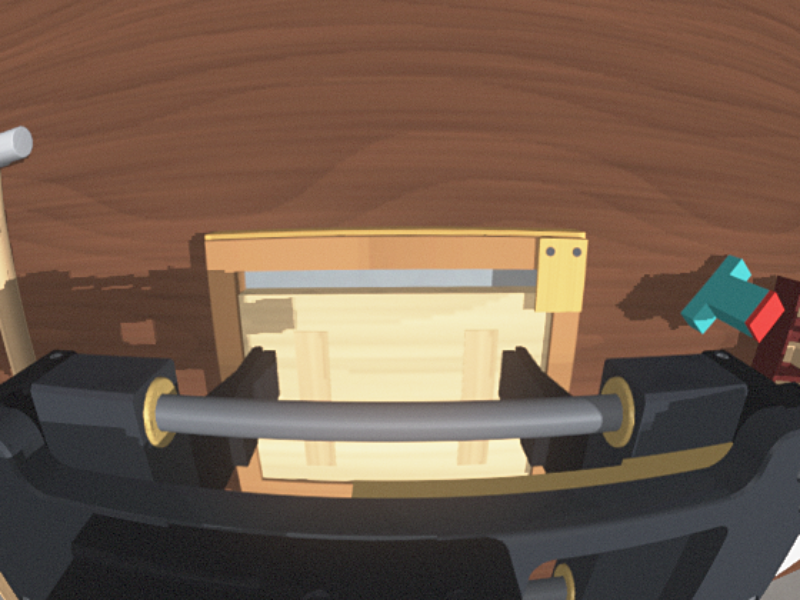

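Wrist view of the frame: grey gap floor from (245,270) to (490,290), plate at (537–585, 240–310), panel edge at about v=292. I'll measure those edges now.

```bash
cat >> h.py <<'E'
def onplane(u,v,z,s):
    """wrist pixel -> world mm at height z (mm), state s"""
    c=camera_info('wrist'); K=np.array(c['intrinsics']); T=np.array(c['tool_from_camera'])
    x=(np.asarray(u,float)-K[0,2])/K[0,0]; y=(np.asarray(v,float)-K[1,2])/K[1,1]; r=np.hypot(x,y)+1e-9
    d=np.stack([x*np.sin(r)/r,y*np.sin(r)/r,np.cos(r)],-1)
    M=R.from_rotvec(s['tool_rot']).as_matrix(); d=d@(M@T[:3,:3]).T; o=M@T[:3,3]+s['position']
    return (o+d*((z/1000-o[2])/d[...,2])[...,None])*1000
E
python3 - <<'E'
from h import *
D=np.load('w2.npz'); im,P=D['im'],D['P']; s=get_state()
for u in (200,290):
  print(u); print([(v,*im[v,u],round(float(P[v,u,2]*1000)),round(float(P[v,u,0]*1000))) for v in range(160,212)])
v=185
print([(u,*im[v,u],round(float(P[v,u,2]*1000)),round(float(P[v,u,1]*1000))) for u in list(range(138,176,2))+list(range(366,414,2))])
v=200; print([(u,*im[v,u],round(float(P[v,u,2]*1000)),round(float(P[v,u,1]*1000))) for u in list(range(366,414,2))])
E
```

```text
200
[(160, np.uint8(129), np.uint8(103), np.uint8(61), 4, 471), (161, np.uint8(133), np.uint8(105), np.uint8(64), 10, 472), (162, np.uint8(213), np.uint8(163), np.uint8(96), 17, 472), (163, np.uint8(239), np.uint8(198), np.uint8(115), 17, 473), (164, np.uint8(238), np.uint8(201), np.uint8(118), 18, 473), (165, np.uint8(220), np.uint8(173), np.uint8(99), 18, 474), (166, np.uint8(151), np.uint8(111), np.uint8(78), 21, 475), (167, np.uint8(220), np.uint8(160), np.uint8(113), 25, 475), (168, np.uint8(223), np.uint8(166), np.uint8(111), 23, 476), (169, np.uint8(223), np.uint8(168), np.uint8(116), 26, 477), (170, np.uint8(223), np.uint8(170), np.uint8(117), 25, 478), (171, np.uint8(223), np.uint8(168), np.uint8(114), 27, 478), (172, np.uint8(222), np.uint8(167), np.uint8(115), 25, 479), (173, np.uint8(222), np.uint8(167), np.uint8(116), 26, 480), (174, np.uint8(221), np.uint8(166), np.uint8(114), 26, 481), (175, np.uint8(221), np.uint8(164), np.uint8(110), 26, 482), (176, np.uint8(221), np.uint8(166), np.uint8(114), 27, 483), (177, np.uint8(223), np.uint8(170), np.uint8(114), 26, 484), (17
[... 1480 characters left out ...]
1), np.uint8(103), 7, 511), (203, np.uint8(151), np.uint8(131), np.uint8(102), 13, 511), (204, np.uint8(149), np.uint8(130), np.uint8(101), 14, 511), (205, np.uint8(160), np.uint8(138), np.uint8(106), 18, 511), (206, np.uint8(234), np.uint8(209), np.uint8(160), 21, 511), (207, np.uint8(249), np.uint8(236), np.uint8(189), 21, 512), (208, np.uint8(244), np.uint8(227), np.uint8(173), 22, 513), (209, np.uint8(183), np.uint8(157), np.uint8(119), 22, 514), (210, np.uint8(174), np.uint8(151), np.uint8(116), 22, 515), (211, np.uint8(178), np.uint8(155), np.uint8(118), 21, 516)]
290Traceback (most recent call last):
  File "<stdin>", line 4, in <module>
ValueError: cannot convert float NaN to integer
```

```bash
python3 - <<'E'
from h import *
D=np.load('w2.npz'); im,P=D['im'].astype(float),D['P']; s=get_state()
print(s['time'])
def cross(a,lev):  # first subpixel crossing
    for i in range(len(a)-1):
        if (a[i]-lev)*(a[i+1]-lev)<=0 and a[i]!=a[i+1]: return i+(a[i]-lev)/(a[i]-a[i+1])
U=np.arange(180,340,4); A=[];B=[];C=[]
for u in U:
    g=im[:,u,0]-im[:,u,2]          # r-b : wood ~108, floor ~-10, panel side ~48
    va=cross(g[182:196],50); 
    vc=cross(g[196:206],20)
    b=im[196:212,u,0]; vb=np.argmax(np.diff(b)); # panel-top step
    d=np.diff(b); vb=vb+.5 if not(0<vb<len(d)-1) else (np.sum(d[vb-1:vb+2]*np.arange(vb-1,vb+2))/np.sum(d[vb-1:vb+2])+.5)
    A.append(np.nan if va is None else 182+va); B.append(196+vb); C.append(np.nan if vc is None else 196+vc)
def fit(V,z,n):
    V=np.array(V); ok=np.isfinite(V); q=onplane(U[ok],V[ok],z,s)
    l=np.polyfit(q[:,1]+140,q[:,0],1)
    for _ in range(3):
        r=q[:,0]-np.polyval(l,q[:,1]+140); k=abs(r)<1.0; l=np.polyfit(q[k,1]+140,q[k,0],1)
    print(n,'x at y=-140: %.2f'%l[1],'slope deg %.2f'%-np.degrees(np.arctan(l[0])),'n',k.sum(),'rms %.2f'%np.std(r[k])); return l
a=fit(A,26,'frame edge'); b=fit(B,22,'panel top edge'); c=fit(C,4,'panel foot')
print('gap', b[1]-a[1], c[1]-a[1])
# plate extents at z=29, outer edges
Z=P[...,2]*1000
for n,u,v,z in(('plate near edge',536/1.42857,275/1.42857,29),('frame +y outer near plate',586/1.42857,245/1.42857,29),('gap -y end floor',245/1.42857,280/1.42857,4),('frame corner TL',206/1.42857,238/1.42857,26)): print(n,onplane(np.array(u),np.array(v),z,s).round(1))
for v in (175,200): 
  row=im[v].astype(int); print(v,[(u,*row[u],None if np.isnan(Z[v,u]) else int(round(Z[v,u]))) for u in range(370,416,2)])
v=196; print([(u,*im[v,u].astype(int)) for u in range(164,178)])
E
```

```text
2.2
frame edge x at y=-140: 494.34 slope deg 0.61 n 40 rms 0.07
panel top edge x at y=-140: 510.42 slope deg 0.59 n 40 rms 0.06
panel foot x at y=-140: 510.75 slope deg 0.56 n 40 rms 0.08
gap 16.082475415193358 16.414634552318432
plate near edge [496.7 -52.6  29. ]
frame +y outer near plate [477.  -20.3  29. ]
gap -y end floor [ 506.4 -240.8    4. ]
frame corner TL [ 474. -258.   26.]
175 [(370, np.int64(220), np.int64(164), np.int64(111), 25), (372, np.int64(222), np.int64(167), np.int64(114), 26), (374, np.int64(176), np.int64(131), np.int64(89), None), (376, np.int64(137), np.int64(108), np.int64(74), 27), (378, np.int64(248), np.int64(223), np.int64(136), 27), (380, np.int64(245), np.int64(221), np.int64(135), 29), (382, np.int64(171), np.int64(142), np.int64(108), 31), (384, np.int64(109), np.int64(111), np.int64(117), 30), (386, np.int64(102), np.int64(106), np.int64(112), 30), (388, np.int64(193), np.int64(159), np.int64(117), 28), (390, np.int64(245), np.int64(222), np.int64(136), 28), (392, np.int64(242), np.int64(217), np.int64(131), 28), (394, np.int64(243), np.int64(220),
[... 1875 characters left out ...]
15), np.int64(88), np.int64(64)), (165, np.int64(97), np.int64(75), np.int64(57)), (166, np.int64(101), np.int64(79), np.int64(60)), (167, np.int64(145), np.int64(110), np.int64(78)), (168, np.int64(166), np.int64(120), np.int64(84)), (169, np.int64(182), np.int64(134), np.int64(93)), (170, np.int64(186), np.int64(137), np.int64(97)), (171, np.int64(180), np.int64(152), np.int64(134)), (172, np.int64(177), np.int64(180), np.int64(182)), (173, np.int64(175), np.int64(184), np.int64(186)), (174, np.int64(173), np.int64(181), np.int64(187)), (175, np.int64(177), np.int64(183), np.int64(186)), (176, np.int64(177), np.int64(186), np.int64(188)), (177, np.int64(172), np.int64(180), np.int64(186))]
```

Measured gap: 16.1–16.4 mm, frame yaw 0.6°, so mid (15 mm) is the one to try first. Its position is about (564,223.4), jaw angle 82.1°.

```bash
python3 -c "
from h import *
go([564,223.4,110],82.1)"
```

```text
tcp [ 512.7 -142.6  137.9] jaw 90.14 tilt xdir [-0.005 -0.005 -1.   ] shift [ 25.8 366.   52.3] roll 8.04 F [ 1.2  0.4 -0.3] t 2.2 w 87.1 q7 1.85
```

Call:
jog_arm([
  [0, 48, 6],
  [0, 96, 12],
  [0, 144, 20],
  [0, 192, 28],
  [5, 240, 36],
], claw=[70, 70, 65, 60, 60], roll=[2, 4, 6, 8, 8])

```text
time: 2.7
position: [0.5476, 0.1034, 0.1323]
tool_rot: [0.102, 1.572, -0.107]
ft_force: [0.8, 0.3, 0.4]
grip_width: 0.71
```

```bash
python3 -c "
from h import *
go([564,223.4,110],82.1)"
```

```text
tcp [547.6 103.4 132.3] jaw 82.38 tilt xdir [-0.004 -0.003 -1.   ] shift [ 21.9 121.2   0.4] roll 0.28 F [0.8 0.3 0.4] t 2.7 w 61.7 q7 1.25
```

Call:
jog_arm([
  [0, 45, 0],
  [5, 90, 0],
  [15, 121, 0],
  [22, 121, 0],
  [22, 121, 0],
], claw=[60, 60, 60, 60, 60], roll=[0.2, 0.2, 0.2, 0.2, 0.2])

```text
time: 3.2
position: [0.5609, 0.2264, 0.1084]
tool_rot: [0.1, 1.576, -0.106]
ft_force: [1.2, -0.1, -0.3]
grip_width: 0.689
```

```bash
python3 - <<'E'
from h import *
go([564,223.4,38.5],82.1)
im,P=cloud('wrist'); tops(im,P)
print(im[215:260:3,292])
cv2.imwrite('pics/w3.png',im[:,:,::-1])
E
```

```text
tcp [560.9 226.4 108.4] jaw 82.51 tilt xdir [-0.007 -0.003 -1.   ] shift [69.8 -2.3  4. ] roll 0.41 F [ 1.2 -0.1 -0.3] t 3.2 w 60.0 q7 1.07
red 99 [428. 224.] med [566.2 336.1  68.7] rect [566.1 336. ] [ 1.8 17.4] 37.3
yel 973 [265. 247.] med [563.8 220.9  76.5] rect [565.  222.6] [29.7 16.3] 82.2
blue 1078 [269. 187.] med [525.3 228.6  76.5] rect [525.6 228.5] [30.6 13.1] 81.8
[[251 246 207]
 [247 246 224]
 [247 246 226]
 [247 246 224]
 [248 247 224]
 [249 248 224]
 [205 153 119]
 [221 184  87]
 [255 255 153]
 [253 255 148]
 [254 255 142]
 [254 255 137]
 [253 255 137]
 [252 255 143]
 [250 251 144]]
```

View pics/w3.png

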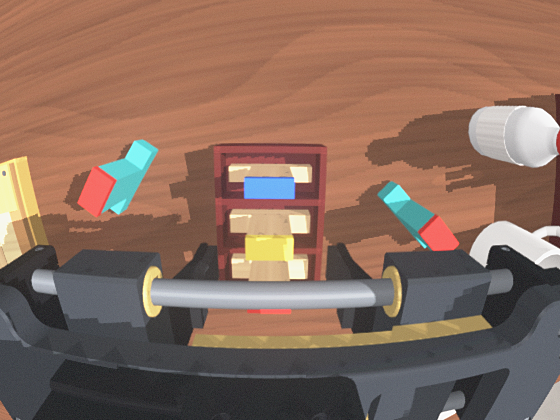

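Yellow is at (269,247), between the open fingers. Its measured position of (565,222.6) agrees with the rack geometry, so I'm going down.

Call:
jog_arm([
  [10, -2.5, 4.8],
  [30, -2.5, 4.8],
  [50, -2.5, 4.8],
  [64, -2.5, 4.8],
  [70, -2.5, 4.8],
], claw=[60, 60, 60, 60, 60], roll=[0.4, 0.4, 0.4, 0.4, 0.4])

```text
time: 3.75
position: [0.5652, 0.2196, 0.0376]
tool_rot: [0.108, 1.576, -0.116]
ft_force: [-0.6, -0.4, 0.8]
grip_width: 0.686
```

Call:
jog_arm([
  [0, 0, 0],
  [0, 0, 0],
  [0, 0, 0],
  [0, 0, 0],
  [0, 0, 0],
], claw=[20, 20, 20, 20, 20], roll=[0, 0, 0, 0, 0], force=20)

```text
time: 4.25
position: [0.5657, 0.2202, 0.0384]
tool_rot: [0.109, 1.574, -0.115]
ft_force: [0.2, 0.1, 0.6]
grip_width: 0.34
```

```bash
python3 -c "
from h import *
go([564.8,223,38.5],82.1)"
```

```text
tcp [565.7 220.2  38.4] jaw 81.85 tilt xdir [-0.007 -0.004 -1.   ] shift [-0.1  2.6 -1.3] roll -0.25 F [0.2 0.1 0.6] t 4.25 w 29.5 q7 1.09
```

Gripped (opening 29.5 mm, matching the tab). Lifting it.

Call:
jog_arm([
  [-5, 0, 0],
  [-20, 0, 0],
  [-50, 0, 0],
  [-80, 0, 0],
  [-90, 0, 0],
], claw=[20, 20, 20, 20, 20], roll=[0, 0, 0, 0, 0])

```text
time: 4.75
position: [0.5686, 0.2213, 0.1333]
tool_rot: [0.111, 1.568, -0.113]
ft_force: [0.2, 0.4, -0.1]
grip_width: 0.348
```

```bash
python3 -c "
from h import *
go([503,-110,100],90.6)"
```

```text
tcp [568.6 221.3 133.3] jaw 81.84 tilt xdir [-0.001 -0.001 -1.   ] shift [  33.6 -337.2  -17.9] roll -8.76 F [ 0.2  0.4 -0.1] t 4.75 w 30.3 q7 1.07
```

Call:
jog_arm([
  [0, -30, -1],
  [0, -70, -4],
  [0, -115, -6],
  [0, -160, -9],
  [0, -205, -11],
], claw=[20, 20, 20, 20, 20], roll=[-1, -2.5, -4, -6, -8])

```text
time: 5.25
position: [0.5278, 0.0183, 0.1336]
tool_rot: [0.0, 1.571, -0.001]
ft_force: [0.5, -0.7, -0.1]
grip_width: 0.343
```

Call:
jog_arm([
  [2, -40, -2],
  [8, -80, -4],
  [18, -110, -6],
  [26, -128, -6],
  [30, -132, -7],
], claw=[20, 20, 20, 20, 20], roll=[-0.8, -0.8, -0.8, -0.8, -0.8])

```text
time: 5.75
position: [0.5197, -0.1167, 0.1033]
tool_rot: [-0.008, 1.572, 0.005]
ft_force: [-0.3, 0.4, -0.1]
grip_width: 0.337
```

```bash
python3 -c "
from h import *
go([503,-110,65],90.6)"
```

```text
tcp [ 519.7 -116.7  103.3] jaw 90.48 tilt xdir [-0.001 -0.002 -1.   ] shift [ 38.3   6.9 -16.6] roll -0.12 F [-0.3  0.4 -0.1] t 5.75 w 29.3 q7 1.82
```

Call:
jog_arm([
  [0, 3, -8],
  [10, 7, -16.5],
  [25, 7, -16.5],
  [37, 7, -16.5],
  [37, 7, -16.5],
], claw=[20, 20, 20, 20, 20], roll=[0, 0, 0, 0, 0])

```text
time: 6.25
position: [0.5017, -0.1082, 0.065]
tool_rot: [-0.009, 1.575, 0.007]
ft_force: [-0.8, 0.5, -0.1]
grip_width: 0.347
```

```bash
python3 - <<'E'
from h import *
go([503,-110,65],90.6)
im,P=cloud('wrist'); np.savez('w4',im=im,P=P); tops(im,P)
cv2.imwrite('pics/w4.png',cv2.resize(im[110:300,130:430,::-1],None,fx=2.6,fy=2.6))
E
```

```text
tcp [ 501.7 -108.2   65. ] jaw 90.59 tilt xdir [-0.004 -0.001 -1.   ] shift [-0.  -1.8  1.2] roll -0.01 F [-0.8  0.5 -0.1] t 6.25 w 30.2 q7 1.82
yel 152 [269. 278.] med [ 492.8 -110.1   99.2] rect [ 492.7 -110.2] [ 1.5 16.1] 1.5
```

View pics/w4.png

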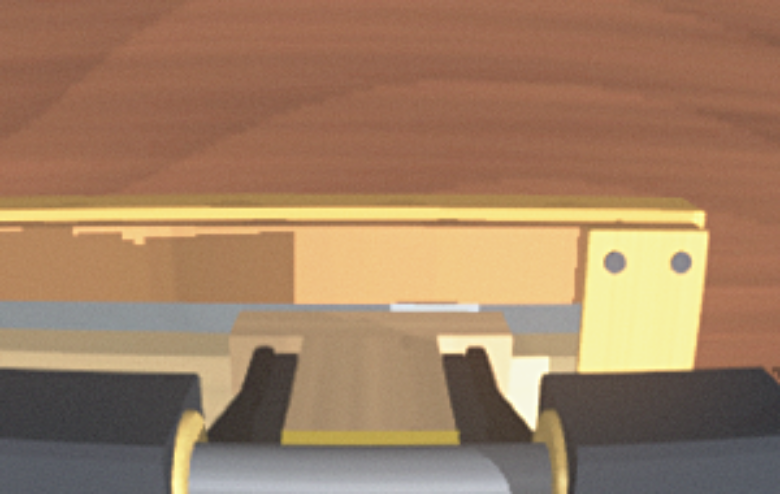

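Clear view: the blade foot edge is at crop row 313, the blade's top edge at 335 and the frame's inner edge at 304. I'll convert these to an in-hand offset.

```bash
python3 - <<'E'
from h import *
D=np.load('w4.npz'); im=D['im'].astype(int); s=get_state()
for u in (235,250): print(u,[(v,*map(int,im[v,u])) for v in range(224,246)])
print([(u,*map(int,im[233,u])) for u in list(range(214,222))+list(range(322,332))])
for n,v,z in(('frame edge',226.9,26),('foot edge (face+2)',230.4,31.6),('blade top near',238.8,50.6)): print(n,onplane(np.array(245.),np.array(v),z,s).round(2))
E
```

```text
235 [(224, 169, 127, 85), (225, 170, 128, 88), (226, 171, 133, 107), (227, 148, 151, 155), (228, 149, 153, 157), (229, 157, 145, 137), (230, 170, 139, 106), (231, 171, 144, 110), (232, 174, 145, 112), (233, 174, 145, 111), (234, 178, 146, 114), (235, 174, 145, 112), (236, 171, 141, 110), (237, 165, 137, 106), (238, 164, 136, 105), (239, 181, 151, 118), (240, 196, 164, 127), (241, 195, 163, 127), (242, 196, 166, 127), (243, 185, 155, 120), (244, 144, 122, 97), (245, 121, 102, 82)]
250 [(224, 240, 194, 132), (225, 243, 197, 132), (226, 244, 193, 137), (227, 155, 152, 157), (228, 145, 152, 153), (229, 158, 152, 139), (230, 174, 145, 111), (231, 175, 145, 112), (232, 170, 143, 110), (233, 173, 143, 111), (234, 179, 149, 115), (235, 172, 144, 111), (236, 173, 142, 110), (237, 169, 143, 110), (238, 169, 138, 108), (239, 169, 140, 112), (240, 169, 141, 107), (241, 171, 141, 114), (242, 170, 140, 108), (243, 174, 144, 113), (244, 171, 142, 109), (245, 172, 143, 113)]
[(214, 143, 150, 153), (215, 146, 152, 154), (216, 147, 153, 153), (217, 150, 155, 158), (218, 147, 152, 155), (219, 146, 149, 151), (220, 160, 148, 131), (221, 177, 145, 112), (322, 187, 152, 115), (323, 186, 151, 117), (324, 177, 154, 136), (325, 156, 157, 161), (326, 156, 160, 161), (327, 156, 157, 156), (328, 153, 153, 155), (329, 160, 156, 156), (330, 160, 158, 159), (331, 161, 160, 161)]
frame edge [ 495.25 -127.03   26.  ]
foot edge (face+2) [ 495.71 -126.59   31.6 ]
blade top near [ 494.19 -125.05   50.6 ]
```

The spacer's centre is at x≈501.5 and the gap's at 502.7, so I shift +1.2 mm and start down gently.

Call:
jog_arm([
  [0, 0, 1.2],
  [1, 0, 1.2],
  [3, 0, 1.2],
  [5, 0, 1.2],
  [6, 0, 1.2],
], claw=[20, 20, 20, 20, 20], roll=[0, 0, 0, 0, 0])

```text
time: 6.8
position: [0.5036, -0.1088, 0.0597]
tool_rot: [-0.009, 1.574, 0.007]
ft_force: [0.4, -0.8, -0.9]
grip_width: 0.343
```

Call:
jog_arm([
  [0.7, 0, 0],
  [1.4, 0, 0],
  [2.1, 0, 0],
  [2.8, 0, 0],
  [3.5, 0, 0],
], claw=[20, 20, 20, 20, 20], roll=[0, 0, 0, 0, 0])

```text
time: 7.3
position: [0.5036, -0.1088, 0.0562]
tool_rot: [-0.009, 1.574, 0.007]
ft_force: [0.5, -0.3, -0.3]
grip_width: 0.342
```

```bash
python3 -c "
from h import *
go([503,-110,37.4],90.6)"
```

```text
tcp [ 503.6 -108.8   56.2] jaw 90.56 tilt xdir [-0.003 -0.001 -1.   ] shift [18.8 -1.2 -0.6] roll -0.04 F [ 0.5 -0.3 -0.3] t 7.3 w 29.8 q7 1.83
```

Call:
jog_arm([
  [0, 0, -0.5],
  [0.8, 0, -0.5],
  [1.6, 0, -0.5],
  [2.4, 0, -0.5],
  [3.2, 0, -0.5],
], claw=[20, 20, 20, 20, 20], roll=[0, 0, 0, 0, 0])

```text
time: 7.8
position: [0.5031, -0.1088, 0.0529]
tool_rot: [-0.009, 1.574, 0.007]
ft_force: [-0.9, -0.1, -0.2]
grip_width: 0.344
```

Call:
jog_arm([
  [0.8, 0, 0],
  [1.6, 0, 0],
  [2.4, 0, 0],
  [3.2, 0, 0],
  [4, 0, 0],
], claw=[20, 20, 20, 20, 20], roll=[0, 0, 0, 0, 0])

```text
time: 8.3
position: [0.5031, -0.1088, 0.0488]
tool_rot: [-0.008, 1.574, 0.007]
ft_force: [-0.3, -1.1, -0.6]
grip_width: 0.342
```

Mid is sliding in without force (foot at 15 mm). Continuing down.

Call:
jog_arm([
  [1.5, 0, 0],
  [3, 0, 0],
  [4.5, 0, 0],
  [6, 0, 0],
  [7, 0, 0],
], claw=[20, 20, 20, 20, 20], roll=[0, 0, 0, 0, 0])

```text
time: 8.8
position: [0.503, -0.1088, 0.0416]
tool_rot: [-0.008, 1.574, 0.007]
ft_force: [-0.3, 0.1, -0.1]
grip_width: 0.34
```

Call:
jog_arm([
  [0.8, 0, 0],
  [1.6, 0, 0],
  [2.4, 0, 0],
  [3.2, 0, 0],
  [3.7, 0, 0],
], claw=[20, 20, 20, 20, 20], roll=[0, 0, 0, 0, 0])

```text
time: 9.3
position: [0.503, -0.1089, 0.0378]
tool_rot: [-0.009, 1.574, 0.007]
ft_force: [0.5, -0.5, -0.8]
grip_width: 0.344
```

Now probe the sideways play, before touching the floor, to judge whether the 18 mm one could fit.

Call:
jog_arm([
  [0, 0, 0.3],
  [0, 0, 0.5],
  [0, 0, 0.5],
], claw=[20, 20, 20], roll=[0, 0, 0])

```text
time: 9.6
position: [0.5035, -0.1088, 0.0379]
tool_rot: [-0.009, 1.574, 0.007]
ft_force: [-0.6, -0.5, 0.8]
grip_width: 0.344
```

Call:
jog_arm([
  [0, 0, 0.3],
  [0, 0, 0.5],
  [0, 0, 0.5],
], claw=[20, 20, 20], roll=[0, 0, 0])

```text
time: 9.9
position: [0.5038, -0.1088, 0.0378]
tool_rot: [-0.008, 1.575, 0.007]
ft_force: [-1.0, -0.7, 0.5]
grip_width: 0.342
```

Call:
jog_arm([
  [0, 0, 0.3],
  [0, 0, 0.5],
  [0, 0, 0.5],
], claw=[20, 20, 20], roll=[0, 0, 0])

```text
time: 10.2
position: [0.5038, -0.1088, 0.0377]
tool_rot: [-0.008, 1.576, 0.007]
ft_force: [-1.9, -0.5, 0.8]
grip_width: 0.34
```

Call:
jog_arm([
  [0, 0, -0.4],
  [0, 0, -0.8],
  [0, 0, -1.1],
  [0, 0, -1.1],
], claw=[20, 20, 20, 20], roll=[0, 0, 0, 0])

```text
time: 10.6
position: [0.503, -0.1088, 0.0378]
tool_rot: [-0.008, 1.575, 0.007]
ft_force: [-0.1, 0.3, 0.4]
grip_width: 0.341
```

Call:
jog_arm([
  [0, 0, -0.3],
  [0, 0, -0.6],
  [0, 0, -0.6],
], claw=[20, 20, 20], roll=[0, 0, 0])

```text
time: 10.9
position: [0.5026, -0.1088, 0.0379]
tool_rot: [-0.008, 1.575, 0.007]
ft_force: [-1.2, -0.1, 0.3]
grip_width: 0.342
```

Call:
jog_arm([
  [0, 0, -0.3],
  [0, 0, -0.6],
  [0, 0, -0.6],
], claw=[20, 20, 20], roll=[0, 0, 0])

```text
time: 11.2
position: [0.5024, -0.1088, 0.038]
tool_rot: [-0.008, 1.574, 0.007]
ft_force: [1.1, -0.7, -1.7]
grip_width: 0.344
```

Play is about 1.4 mm, so the gap is ≈16.4 mm, matching the vision. The 18 mm spacer cannot enter. I'll centre mid and lower it to the floor.

Call:
jog_arm([
  [0, 0, 0.7],
  [0.3, 0, 0.7],
  [0.6, 0, 0.7],
  [0.9, 0, 0.7],
  [1.1, 0, 0.7],
], claw=[20, 20, 20, 20, 20], roll=[0, 0, 0, 0, 0])

```text
time: 11.7
position: [0.503, -0.1088, 0.0373]
tool_rot: [-0.008, 1.574, 0.007]
ft_force: [-2.1, 1.3, 6.8]
grip_width: 0.342
```

```bash
python3 -c "
from h import *
go([503,-110,37.4],90.6)"
```

```text
tcp [ 503.  -108.8   37.3] jaw 90.54 tilt xdir [-0.003 -0.001 -1.   ] shift [-0.1 -1.2  0. ] roll -0.06 F [-2.1  1.3  6.8] t 11.7 w 29.8 q7 1.84
```

Floor contact (6.8 N) at the predicted height. Sliding along the gap now, with 0.3 mm relief.

Call:
jog_arm([
  [-0.3, 1, 0],
  [-0.3, 4, 0],
  [-0.3, 8, 0],
  [-0.3, 12, 0],
  [-0.3, 16, 0],
], claw=[20, 20, 20, 20, 20], roll=[0, 0, 0, 0, 0])

```text
time: 12.2
position: [0.5028, -0.0922, 0.0375]
tool_rot: [-0.008, 1.574, 0.007]
ft_force: [0.1, 0.3, -0.4]
grip_width: 0.344
```

Call:
jog_arm([
  [0, 4, 0],
  [0, 8, 0],
  [0, 12, 0],
  [0, 15, 0],
  [0, 17, 0],
], claw=[20, 20, 20, 20, 20], roll=[0, 0, 0, 0, 0])

```text
time: 12.7
position: [0.5025, -0.0748, 0.0375]
tool_rot: [-0.009, 1.574, 0.007]
ft_force: [0.7, -0.9, -0.6]
grip_width: 0.346
```

Under the plate with no resistance. The end is expected at about y=−69.8, so I go slowly.

Call:
jog_arm([
  [0, 0.8, 0],
  [0, 1.6, 0],
  [0, 2.4, 0],
  [0, 3.2, 0],
  [0, 4, 0],
], claw=[20, 20, 20, 20, 20], roll=[0, 0, 0, 0, 0])

```text
time: 13.2
position: [0.5025, -0.0719, 0.0376]
tool_rot: [-0.009, 1.574, 0.006]
ft_force: [-0.2, -4.0, -0.3]
grip_width: 0.347
```

Call:
jog_arm([
  [0, 0.6, 0],
  [0, 1.2, 0],
  [0, 1.6, 0],
  [0, 1.6, 0],
], claw=[20, 20, 20, 20], roll=[0, 0, 0, 0])

```text
time: 13.6
position: [0.5025, -0.0719, 0.0376]
tool_rot: [-0.01, 1.574, 0.004]
ft_force: [-0.3, -5.3, 0.4]
grip_width: 0.345
```

The end is met at y=−71.9 (5 N), with the blade 13 mm past the plate's edge. Relax, press lightly down, then release.

Call:
jog_arm([
  [0, 0.2, 0],
  [0.3, 0.2, 0],
  [0.6, 0.2, 0],
  [0.6, 0.2, 0],
], claw=[20, 20, 20, 20], roll=[0, 0, 0, 0])

```text
time: 14.0
position: [0.5026, -0.0719, 0.0374]
tool_rot: [-0.01, 1.574, 0.004]
ft_force: [-0.7, -4.1, 4.3]
grip_width: 0.34
```

Call:
jog_arm([
  [0, 0, 0],
  [0, 0, 0],
  [0, 0, 0],
  [0, 0, 0],
  [0, 0, 0],
], claw=[32, 36, 42, 46, 46], roll=[0, 0, 0, 0, 0])

```text
time: 14.5
position: [0.5026, -0.0714, 0.0372]
tool_rot: [-0.01, 1.574, 0.004]
ft_force: [-0.5, 0.2, 0.3]
grip_width: 0.516
```

Call:
jog_arm([
  [-10, 0, 0],
  [-30, 0, 0],
  [-60, 0, 0],
  [-90, 0, -5],
  [-110, 0, -10],
], claw=[46, 46, 46, 46, 46], roll=[0, 0, 0, 0, 0])

```text
time: 15.0
position: [0.4938, -0.0712, 0.1501]
tool_rot: [-0.01, 1.571, 0.004]
ft_force: [-0.2, -0.7, 0.2]
grip_width: 0.529
```

Call:
jog_arm([
  [0, 0, 0],
  [0, 0, 0],
], claw=[60, 60], roll=[0, 0])

```text
time: 15.2
position: [0.4944, -0.0712, 0.1509]
tool_rot: [-0.01, 1.569, 0.005]
ft_force: [0.2, -0.1, -0.5]
grip_width: 0.633
```

```bash
python3 - <<'E'
from h import *
go([503,-72,150],90.6)
im,P=cloud('wrist'); tops(im,P); cv2.imwrite('pics/w5.png',cv2.resize(im[:,:,::-1],(800,600)))
E
```

```text
tcp [494.4 -71.2 150.9] jaw 90.52 tilt xdir [ 0.002 -0.003 -1.   ] shift [ 0.9 -0.9  8.6] roll -0.08 F [ 0.2 -0.1 -0.5] t 15.2 w 55.1 q7 1.69
red 510 [468. 238.] med [511.8 106.6  71.5] rect [511.8 106.9] [19.8 31.1] 47.7
blue 179 [551. 248.] med [525.4 227.3  76.5] rect [525.4 228.2] [31.  12.8] 82.4
```

View pics/w5.png

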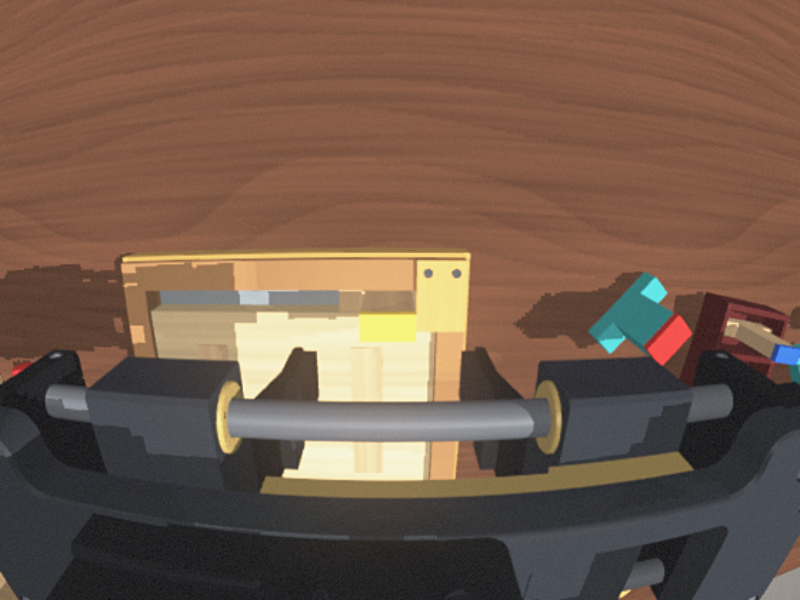

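The picture shows mid upright in the gap with its yellow top at (388,327). The blade runs under the plate at (440,295), and the gripper is clear. Blue is still in the rack. Handing in.

```bash
python3 -c "
from h import *
print(order.close_job())"
```

```text
the job is handed in; nothing more can be done
None
```

The middle (yellow, 15 mm) spacer is in the gap, on its floor and against the end under the brass plate. I handed the job in at about 15 s; no verdict was reported.

- **Choice of spacer:** I only tried the middle one. The camera gave a gap of about 16.1–16.4 mm. The middle spacer slid in without noticeable force, and probing it sideways showed about 1.4 mm of play, so the gap is about 16.4 mm. The 18 mm spacer cannot fit and the 12 mm one would be looser, so I ruled both out by measurement.
- **Placing:** The foot reached the floor at the predicted height with about 7 N. The spacer then slid under the plate and met the end of the gap with about 5 N. No force reading came near the 60 N limit.
- **Last checks:** The final picture shows it upright with its blade under the plate, and the gripper open and clear. The blue spacer is still in the rack. I never touched the red one, but it was outside that picture.
- **Disagreements:**
  - The end contact came at y = −71.9 mm instead of my camera estimate of −69.8 mm, about the calibration error.
  - My colour filter missed the yellow top in the last picture, so the final position rests on the arm's readings and what I saw.

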